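Bolt the cattle ramp to the train board

TASK

Bolt the wooden cattle ramp to the train board: lay its tab flat over the steel keyhole plate in the board's square cut-out, ramp rising towards the tracks, then put the wooden thumbscrew down through both keyholes until its collar sits on the tab, and lock it with a quarter turn. Feel for the lower keyhole gently rather than forcing the screw, and leave the tram and footbridge where they stand; let go of everything at the end.

Things in the scene. Friction and masses are not known exactly. Their poses are not given: they have to be found in the camera images.
- board: Fixed pine train board, 340 (x) by 600 (y) by 40 mm high; origin at the centre of its underside, z up. Two tracks 40 mm wide, 12 mm high run along y at x = 125 mm; a steel clamp stands 14 mm above its far edge (x over 147 mm, y = 0). A 52 mm square steel plate 8 mm thick lies in its cut-out, top 0.5 mm below the board's top, hollow below it to the bench, held fast (80 N to shift).
- cutout (a point): Centre of the 70 mm square cut-out, level with the board's top (board x = -70, y = 0); axes as the board's. The steel plate's keyhole was fitted by hand: it lies up to 7 mm from this point in x and in y (not measured: feel or look for it), not turned. It is a 14 mm square with a slot 7 mm wide and 33 mm long in all through it along y.
- ramp_hole (a point): Centre of the loose ramp's keyhole, at the top of its flat 10 mm thick tab. x points up the ramp (along board +x once bolted), z up. The tab spans x -25 to 35, y -28 to 28 mm about this point. The keyhole goes right through: a 15 mm square with a slot 8 mm wide, 34 mm long in all, along y.
- ramp_grip (a point): Point inside the ramp's solid wedge, 108 mm up the ramp (x) from the keyhole, 30 mm above its underside, on the centre line: grip it here across its 56 mm width (y). The wedge runs from x = 35 to 145 mm from the keyhole and rises from 14 to 46 mm (65 mm with its rail).
- ramp: The wooden cattle ramp, about 250 g, flat underside; origin at its underside below the keyhole, axes as ramp_hole. It slides easily on the board: a screw standing in its keyhole drags it along.
- screw_tip (a point): Lowest point of the loose thumbscrew, on its axis, z towards the head. Going up: round nose of 10 mm diameter, 4 mm long; then (from 5 mm) a 12 mm shank to 32 mm; a 28 mm collar to 37 mm. A square-edged steel cross bar, 5 mm (x) by 30 mm (y) in all, 6 mm high, runs through the shank from 5 to 11 mm above this point: it passes a keyhole when y lies along the slot.
- screw_head (a point): Grip point in the screw's flat grip bar, 58 mm above its tip. The grip bar is 12 mm thick (x: grip across this), 36 mm wide (y, parallel to the steel cross bar), from 37 to 72 mm above the tip.
- screw: The wooden quarter-turn thumbscrew, 60 g; origin at its tip, axes as screw_tip. It starts upright in a fixed dark wooden block (50 by 70 by 40 mm high) on the board, collar on the block: lift it 45 mm to clear. Fully home, collar on the tab, its cross bar is 2.5 mm clear below the steel plate and turns freely; a quarter turn either way lays it across the slot.
- tram: Bystander: pink painted wooden tram, 38 by 110 by 41 mm, loose on a track. Origin at the centre of its underside.
- bridge: Bystander: small lacquered green footbridge, 76 by 40 by 55 mm, loose, standing over a track. Origin at the centre of its underside.

How it is judged:
By the outcome, as a careful person would: the job done as asked, in the order asked, and still so for the second after the job is handed in, with the robot touching nothing.
It also fails if it takes over 72 s, if anything falls off the work surface, if the arm or the gripper's body presses on something with over 40 N, if the wrist force passes 120 N, or if a joint passes its speed limit or range.

ROBOT

A 6-joint arm with a two-finger parallel gripper is mounted at the origin on the work surface. World frame = base frame: x ahead of the robot, y to its left, z up, the work surface at z = 0. Lengths are in mm, angles in rad, forces in N, time in s.
With the tool pointing down it reaches from about 275 to 750 mm from the base axis. Payload 10.2 kg.
Tool frame: the origin (TCP) lies between the finger pads; the fingertips stand 17 mm ahead of it and the grasp point (between the pads) lies 2 mm behind it (tips_ahead is the distance from the TCP to the fingertips, in mm); z points along the fingers, y is the line along which they close (so a half turn about z gives the same grasp; the last joint's range is limited). The gripper opens to 85 mm and grips with 20 to 120 N. Pads are 22 mm wide; open, the fingers measure 114 mm over their backs; the gripper's body (76 mm by 85 mm) begins 54 mm behind the grasp point. The pads swing forward as they close: fully open they stand 13 mm farther back than shut.
Start: joints at [-1.467, 0.313, 1.498, -0, 1.331, -0.223], TCP at [168.52, -497.224, 212.394] pointing down, gripper open.
Joint ranges: [-2.94, 2.94], [-0.97, 2.17], [0.19, 2.56], [-1.23, 4.37], [0.02, 3.11], [-2.88, 2.88]. Speed limits (rad/s): [2.39, 2.39, 3.01, 3.14, 3.14, 3.14].

INTERFACE

Orientations are given as a unit quaternion [w, x, y, z].
In Python, from rig import sense, capture, finish_job, boxes_of, tips_ahead gives the robot as it stands.
- The arm moves only by the tool drive_tool, never from a script. Its argument "commands" is text: rows parted by semicolons, each of 7 numbers parted by spaces: the shift along the world's x, y, z in units of 0.1 m (1.0 is 0.1 m), then the turn, a rotation vector about the world's x, y, z in units of pi/4 rad (1.0 is pi/4 rad), then the opening in per cent of the stroke, from 0 (shut) to 100 (fully open). A call has 1 to 20 rows; each row shifts and turns the commanded pose from where the row before left it; what a row does not reach is not made up. A row lasts 1/12 s, in which the tool goes at most 41.7 mm and 7.16 degrees, less where a joint would pass 70% of its speed; a pose out of reach is approached as far as the arm can. A call with a number of a shift or a turn outside -1 to 1 is refused whole. A call with a gripper value outside its range is refused whole. The fingers move at their own pace and stop on an object; "force" is the grip in N (left out, the last holds). Time passes only in rows, so rows that do not move let the fingers close. It gives the time, the measured TCP pose, the force, the opening and the grip force at its end, in the units of the state.
- sense(): the state, without advancing time (a new reading comes with each control period).
- capture(name): name is "scene" or "top" or "wrist"; returns a dict with "pixels" (400x640x3 uint8, blue, green, red), "fov_y" (degrees; the focal length in pixels is half the picture's height over the tangent of half this angle, whatever the lens; pixels are square), "cx", "cy" (the principal point, pixels), "k1" (the pictures are not rectified: a ray, as slopes to the right and down, at radius r is drawn at 1 + k1 r^2 times it, then the intrinsics apply), "position" and "attitude" of the camera in the world; the wrist camera has in their place "tool_from_camera" (4x4, takes a point from camera to tool coordinates, whose origin is the TCP and whose axes are the flange's). Camera axes: x right, y down, z forward; pixel columns grow to the right and rows downward; lengths in mm; the calibration is good to about 2 mm. A picture is of the moment at which its call begins: read the wrist's pose just before it. There is no depth.
- finish_job(): hands the job in; it is judged then, once.
Trained networks look in a picture, given as the dict that the camera call returned (one of the last four; its "shot" number tells which), for a name from the list of things; names that differ only in an ending like _2 or _b are one class to them, and where a whole thing is asked for, a point or a joint stands for the part that bears it (a point fixed in the world has none). Each returns a list of dicts, best first, with "confidence" (0 to 1); they miss things now and then, are a little off and sometimes report something else, mostly with a low value. They report only what shows in the picture. A call takes as long as a camera call.
- boxes_of(picture, name): "position" ([column, row] in pixels, amid what is visible of it).
The state is a dict: "time_s": time; "joints": joint angles; "dq": joint speeds; "tau": joint torques, N m; "eef_pos": TCP position; "ee_rot": TCP orientation; "force": force on the tool from outside, world axes, zero at the start; "wrist_torque": the same for the moment, N m; "grip_width": opening from 0.0 (shut) to 1.0 (fully open); "grip_force": force on a finger pad.
Only numpy, scipy, OpenCV 4.12 (cv2) and the standard library are available. Lean on these libraries where they do the work, as an engineer would, in place of code of your own. Each camera call takes 0.05 s, during which the arm holds its last target. There are 200 camera calls.

## Working session

There is one attempt and no reset: what is moved stays moved. The work goes in short steps, Python scripts to look and compute and a tool call to move; the robot and the scene stay as the last step left them, time stands still between calls to the robot, and variables do not carry over. Pictures are saved under pics/ and viewed, at most 10 in all, crops included, and the job is handed in when it is done.

Besides the shell and the picture viewer there is one more tool, called as name(argument=value, ...) on one line, values as JSON. drive_tool: Moves the arm, as the interface text tells. Shifts and turns lie within -1 to 1; 1 stands for 0.1 m of shift or pi/4 rad of turn. Its arguments: {"type":"object","properties":{"commands":{"type":"string"},"force":{"type":"number"}},"required":["commands"]}

```bash
mkdir -p pics; ls
cat > h.py <<'E'
import numpy as np, cv2
from scipy.spatial.transform import Rotation as R
from rig import sense, capture, finish_job, boxes_of, tips_ahead
def q2R(q): return R.from_quat([q[1],q[2],q[3],q[0]]).as_matrix()
def cam(p, st=None):
    """returns Rwc, twc, K, D"""
    f=p["pixels"].shape[0]/2/np.tan(np.radians(p["fov_y"])/2)
    K=np.array([[f,0,p["cx"]],[0,f,p["cy"]],[0,0,1.]]); D=np.array([p["k1"],0,0,0,0.])
    if "tool_from_camera" in p:
        T=np.array(p["tool_from_camera"]); Rt=q2R(st["ee_rot"])
        return Rt@T[:3,:3], Rt@T[:3,3]+np.array(st["eef_pos"]), K, D
    a=np.array(p["attitude"]); Rw=q2R(a) if a.size==4 else a
    return Rw, np.array(p["position"]), K, D
def toplane(c, uv, z):
    Rw,t,K,D=c
    n=cv2.undistortPoints(np.array(uv,float).reshape(-1,1,2),K,D).reshape(-1,2)
    d=np.c_[n,np.ones(len(n))]@Rw.T
    return t+d*((z-t[2])/d[:,2])[:,None]
def proj(c, P):
    Rw,t,K,D=c
    q=(np.array(P,float).reshape(-1,3)-t)@Rw
    return cv2.projectPoints(q,np.zeros(3),np.zeros(3),K,D)[0].reshape(-1,2)
E
python3 - <<'E'
from h import *
st=sense(); print(st); print(tips_ahead if not callable(tips_ahead) else tips_ahead())
for n in ["scene","top","wrist"]:
    p=capture(n); cv2.imwrite(f"pics/{n}0.png",p["pixels"])
    print(n,{k:v for k,v in p.items() if k!="pixels"})
    for o in ["board","cutout","ramp","ramp_hole","ramp_grip","screw","screw_head","tram","bridge"]:
        try:
            b=boxes_of(p,o); print(o,[(np.round(x["position"]).tolist(),round(x["confidence"],2)) for x in b[:2]])
        except Exception as e: print(o,e)
E
```

```text
pics
{'time_s': 0.0, 'joints': array([-1.46740024e+00,  3.13478647e-01,  1.49847550e+00, -2.54237554e-05,
        1.33100844e+00, -2.23388960e-01]), 'dq': array([-1.81616753e-04, -8.64945594e-04,  4.69234596e-05, -1.56675108e-03,
       -9.16949405e-04, -3.75785752e-04]), 'tau': array([ 2.69540942e-04, -4.12273443e+01, -2.59740919e+01, -4.99814735e-05,
        4.27841151e-03, -4.42238353e-07]), 'eef_pos': array([ 168.48061962, -496.91533706,  211.80597968]), 'ee_rot': array([-6.84477373e-04,  9.86680389e-01,  1.62669422e-01,  2.87471965e-05]), 'force': array([ 0.27266838, -0.56890753, -0.07301487]), 'wrist_torque': array([ 0.01434669, -0.03079935, -0.00355391]), 'grip_force': 0.0, 'grip_width': 1.000883463477872}
17.0
scene {'fov_y': 47.22927311451706, 'cx': 316.01478701720856, 'cy': 192.7953341205491, 'k1': -0.08411811249250324, 'position': array([953.07788046, 379.22500321, 621.30221025]), 'attitude': array([-0.13642313,  0.32915731,  0.86496529, -0.35338259]), 'shot': 1}
board [([352.0, 266.0], 0.62)]
cutout [([351.0, 272.0], 0.96)]
ramp [([285.0, 148.0], 0.78)]
ramp_hole [([284.0
[... 643 characters left out ...]
.0, 229.0], 0.53)]
screw_head [([216.0, 238.0], 0.72)]
tram []
bridge [([386.0, 140.0], 0.75), ([296.0, 198.0], 0.67)]
wrist {'fov_y': 60.41263183854364, 'cx': 316.62710560577125, 'cy': 198.8569930013994, 'k1': -0.037360502704475364, 'tool_from_camera': array([[-4.62838229e-04, -9.55146492e-01, -2.96133355e-01,
         7.58286117e+01],
       [ 9.99999892e-01, -4.29171313e-04, -1.78692147e-04,
        -2.57705232e-01],
       [ 4.35852363e-05, -2.96133406e-01,  9.55146588e-01,
        -1.60639926e+02],
       [ 0.00000000e+00,  0.00000000e+00,  0.00000000e+00,
         1.00000000e+00]]), 'shot': 3}
board []
cutout []
ramp []
ramp_hole []
ramp_grip []
screw []
screw_head []
tram []
bridge []
```

View pics/top0.png

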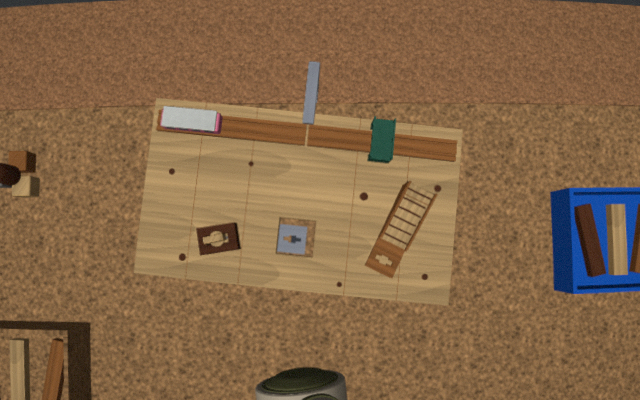

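View pics/scene0.png

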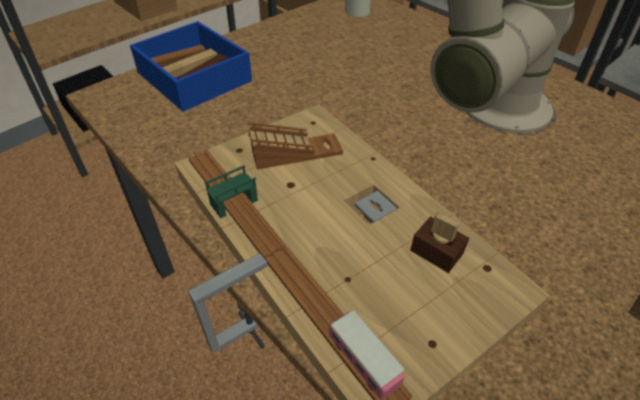

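The top view shows the board with corners near (156,99), (462,129), (450,305) and (135,272). The cut-out is near (296,238), and the screw in its dark block is near (217,238). The ramp lies with its keyhole near (384,260) and its top end near (422,186). The tram and bridge stand on the tracks at (190,120) and (382,140), with the clamp at (311,95).

Run:
```python
from h import *
p=capture("top"); c=cam(p)
co=toplane(c,[(156,99),(462,129),(450,305),(135,272)],40)
print(np.round(co,1))
print("ctr",co.mean(0), "yaw edges",[np.degrees(np.arctan2(*(co[b]-co[a])[[1,0]])) for a,b in((3,0),(2,1),(1,0),(2,3))],[np.linalg.norm(co[b]-co[a]) for a,b in((3,0),(2,1),(1,0),(2,3))])
print("cut",toplane(c,[(296,238)],40),"plate hole",toplane(c,[(291,239)],39.5))
print("screw",toplane(c,[(216,238)],110))
print("ramphole",toplane(c,[(384,260)],50), "tab corners",toplane(c,[(365,263),(373,243),(403,253),(393,276)],50))
print("top end",toplane(c,[(408,182),(436,193)],95))
im=cv2.resize(p["pixels"][170:290,190:450],None,fx=3,fy=3,interpolation=cv2.INTER_CUBIC)
cv2.imwrite("pics/topc.png",im)
```

```text
[[ 785.3  308.1   40. ]
 [ 719.5 -287.9   40. ]
 [ 380.8 -253.4   40. ]
 [ 450.9  344.4   40. ]]
ctr [584.10825579  27.80447396  40.        ] yaw edges [np.float64(-6.190661365145025), np.float64(-5.820122298782702), np.float64(83.70004569216331), np.float64(83.30675253850823)] [np.float64(336.32335559558663), np.float64(340.4660647216681), np.float64(599.6492940979302), np.float64(601.8731801445911)]
cut [[512.48841765  37.33118372  40.        ]] plate hole [[510.7230379   46.80181171  39.5       ]]
screw [[513.67985216 176.01888395 110.        ]]
ramphole [[ 468.99525143 -127.02789368   50.        ]] tab corners [[ 464.00980499  -91.22107882   50.        ]
 [ 501.09407182 -106.94108661   50.        ]
 [ 481.44901572 -163.18584499   50.        ]
 [ 438.83185891 -143.40215953   50.        ]]
top end [[ 610.27912229 -167.28711684   95.        ]
 [ 589.75151626 -218.02349987   95.        ]]
```

View pics/topc.png

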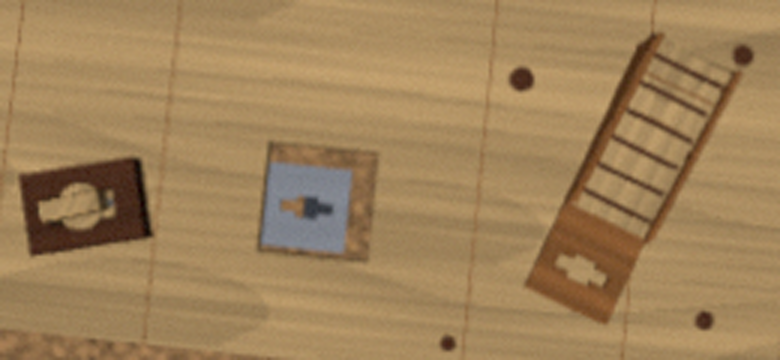

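The crop shows the cut-out near (318,201), which is (296,237) in the full picture. The plate keyhole is near (308,208), so it sits off towards board +y. The screw's grip bar lies roughly along board y. I'll move over the ramp for a closer look.

drive_tool(commands="0.265 0.241 0.02 0 0 -0.071 100;0.265 0.241 0.02 0 0 -0.071 100;0.265 0.241 0.02 0 0 -0.071 100;0.265 0.241 0.02 0 0 -0.071 100;0.265 0.241 0.02 0 0 -0.071 100;0.265 0.241 0.02 0 0 -0.071 100;0.265 0.241 0.02 0 0 -0.071 100;0.265 0.241 0.02 0 0 -0.071 100;0.265 0.241 0.02 0 0 -0.071 100;0.265 0.241 0.02 0 0 -0.071 100;0.265 0.241 0.02 0 0 -0.071 100;0.265 0.241 0.02 0 0 -0.071 100;0.265 0.241 0.02 0 0 -0.071 100;0.265 0.241 0.02 0 0 -0.071 100;0 0 0 0 0 0 100;0 0 0 0 0 0 100", force=40)

```text
time_s: 2.88
eef_pos: [540.2, -158.6, 240.0]
ee_rot: [0.0, 0.975, -0.224, -0.0]
force: [-1.2, -0.0, -0.6]
grip_width: 1.002
grip_force: 0.0
```

Run:
```python
from h import *
import pickle
st=sense(); p=capture("wrist"); pickle.dump((st,p),open("w1.pkl","wb"))
print(st["eef_pos"],st["ee_rot"],st["time_s"])
c=cam(p,st)
# expected model overlay guess
h=np.array([469,-127.,50]);a=np.radians(-25.5);Rz=R.from_euler("z",a).as_matrix()
print(proj(c,h))
cv2.imwrite("pics/w1.png",p["pixels"])
```

```text
[ 540.20632325 -158.62281744  240.04387897] [ 4.72271904e-06  9.74693999e-01 -2.23543203e-01 -2.10768408e-04] 2.8833
[[319.3262669  237.31945774]]
```

View pics/w1.png

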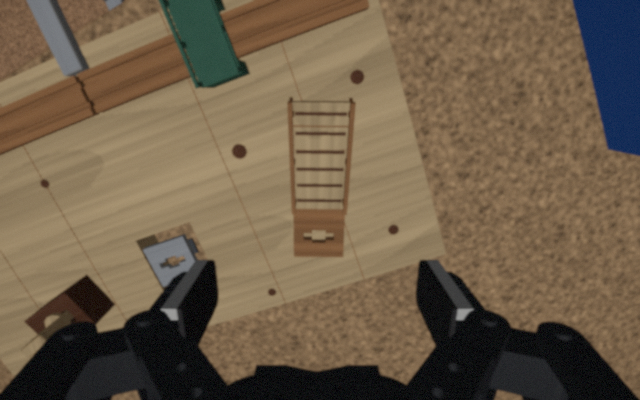

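The wrist view shows the ramp upright in the picture: keyhole at (319,237), tab's lower corners (294,256) and (344,256), far rail posts at (291,99) and (353,99). The plate keyhole is at (173,262).

Run:
```python
from h import *
import pickle
st,p=pickle.load(open("w1.pkl","rb")); c=cam(p,st)
h=toplane(c,[(319,236.5)],50)[0]; t=toplane(c,[(294,256),(344,256)],50); e=toplane(c,[(291,99),(353,99)],105)
print(h,t,e)
d=t[1]-t[0]; print("yaw",np.degrees(np.arctan2(d[1],d[0]))+90)
m=e.mean(0)-h; print("yaw2",np.degrees(np.arctan2(m[1],m[0])), "len",np.hypot(*m[:2]))
a=np.degrees(np.arctan2(*(e.mean(0)-t.mean(0))[[1,0]]));print("yaw3",a)
for y in(-25,-26,-27):
  r=np.radians(y); print(y,"grip",h[:2]+108*np.array([np.cos(r),np.sin(r)]))
print("plate hole",toplane(c,[(173,262)],39.5))
q=R.from_matrix(q2R(st["ee_rot"])[:, :]).as_matrix(); print("tool x yaw",np.degrees(np.arctan2(q[1,0],q[0,0])))
```

```text
[ 470.04496336 -127.1025394    50.        ] [[ 460.82781901  -91.3391655    50.        ]
 [ 436.21780551 -142.11556214   50.        ]] [[ 613.1064488  -169.93468193  105.        ]
 [ 590.69762861 -216.20363722  105.        ]]
yaw -25.85827482551477
yaw2 -26.578288021848604 len 147.4377268427881
yaw3 -26.461013391292525
-25 grip [ 567.92620436 -172.74531167]
-26 grip [ 567.11472036 -174.44662326]
-27 grip [ 566.27366797 -176.13351337]
plate hole [[511.21741246  43.80780077  39.5       ]]
tool x yaw -25.834457925102658
```

drive_tool(commands="0.067 -0.04 -0.344 0 0 -0.011 100;0.067 -0.04 -0.344 0 0 0 100;0.067 -0.04 -0.344 0 0 0 100;0.067 -0.041 -0.344 0 0 0 100;0 0 -0.344 0 0 0 100;0 0 0 0 0 0 100;0 0 0 0 0 0 60;0 0 0 0 0 0 40;0 0 0 0 0 0 30;0 0 0 0 0 0 30;0 0 0 0 0 0 30;0 0 0 0 0 0 30", force=40)

```text
time_s: 3.93
eef_pos: [566.6, -176.0, 69.3]
ee_rot: [0.0, 0.973, -0.229, 0.001]
force: [-0.1, -0.3, -0.1]
grip_width: 0.293
grip_force: 0.0
```

Run:
```python
from h import *
p=capture("wrist"); print(sense()["grip_width"],sense()["grip_force"])
cv2.imwrite("pics/w2.png",p["pixels"])
```

```text
0.29907322235306794 0.0
```

View pics/w2.png

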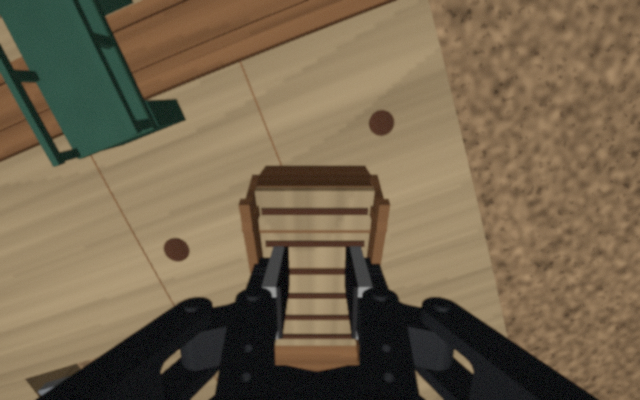

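The wrist view shows the fingers about 30 mm apart over the ramp, with no grip force, so they aren't holding it. I'll check from the side with the scene camera.

Run:
```python
from h import *
p=capture("scene"); s=sense(); c=cam(p)
print(s["eef_pos"],proj(c,s["eef_pos"]),s["force"])
a=cv2.resize(p["pixels"][60:200,200:380],None,fx=4.2,fy=4.2,interpolation=cv2.INTER_CUBIC)
cv2.imwrite("pics/s3.png",a)
```

```text
[ 566.44405405 -175.94905027   68.83427437] [[272.14934054 144.34319398]] [-0.131633    0.31203605  0.65914207]
```

View pics/s3.png

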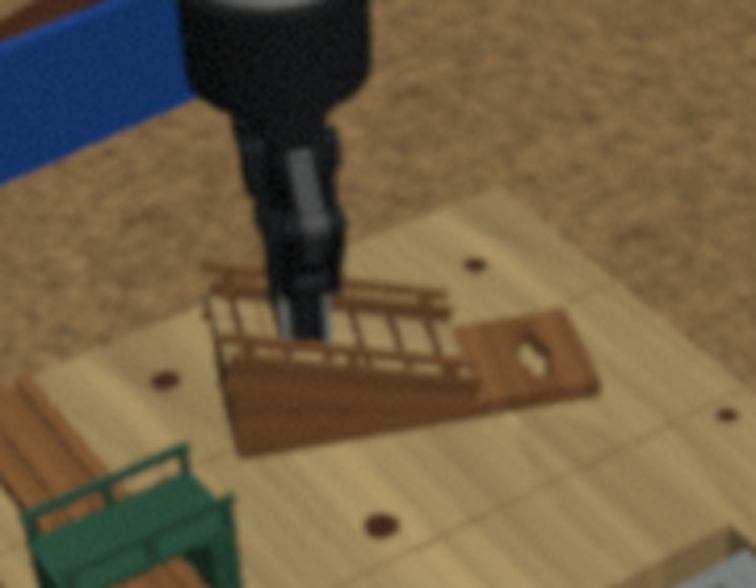

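drive_tool(commands="0 0 0 0 0 0 100;0 0 0 0 0 0 100;0 0 0 0 0 0 100;0 0 0 0 0 0 100;0 0 0 0 0 0 100;0 0 0 0 0 0 100", force=20)

```text
time_s: 4.53
eef_pos: [566.3, -175.9, 68.4]
ee_rot: [-0.0, 0.973, -0.229, -0.0]
force: [0.3, -0.8, -0.0]
grip_width: 1.003
grip_force: 0.0
```

Run:
```python
from h import *
p=capture("wrist"); s=sense(); print(s["grip_width"],s["grip_force"],s["force"],s["eef_pos"])
cv2.imwrite("pics/w4.png",p["pixels"])
```

```text
0.996927182185458 0.0 [-0.21087618 -0.60506485 -0.09160639] [ 566.31707251 -175.92385151   68.36876143]
```

View pics/w4.png

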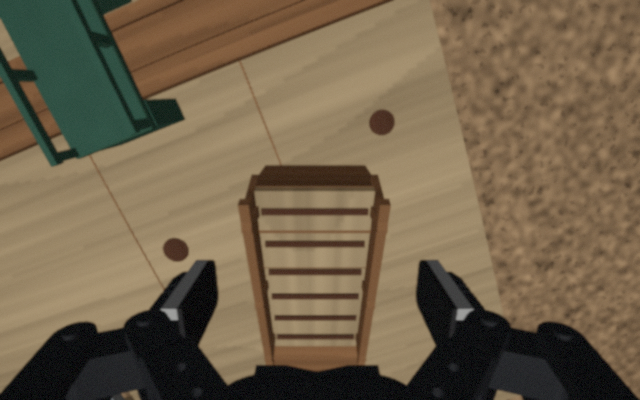

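The ramp hasn't moved and the open fingers straddle it. Their tips look higher than the stated 17 mm ahead of the TCP. I'll go lower gently and close again.

drive_tool(commands="0 0.01 -0.08 0 0 0 100;0 0 -0.08 0 0 0 100;0 0 0 0 0 0 80;0 0 0 0 0 0 60;0 0 0 0 0 0 55;0 0 0 0 0 0 55;0 0 0 0 0 0 55", force=25)

```text
time_s: 5.17
eef_pos: [566.4, -174.9, 52.5]
ee_rot: [-0.0, 0.973, -0.229, 0.0]
force: [0.2, 0.0, -0.3]
grip_width: 0.64
grip_force: 26.9
```

drive_tool(commands="0 0 0 0 0 0 85;0 0 0 0 0 0 85;0 0 -0.05 0 0 0 85;0 0 -0.04 0 0 0 85;0 0 0 0 0 0 85")

```text
time_s: 5.58
eef_pos: [565.8, -174.7, 42.3]
ee_rot: [-0.0, 0.973, -0.229, -0.001]
force: [-0.3, 0.6, -0.4]
grip_width: 0.848
grip_force: 0.0
```

The fingertips clearly stand higher than stated. Before picking the ramp up, I'll look closely at the plate and screw from above.

drive_tool(commands="0 0 0.05 0 0 0 100;0 0 0.35 0 0 0 100;0 0 0.38 0 0 0 100;0 0 0.4 0 0 0 100;-0.05 0.3 0.2 0 0 0 100;-0.06 0.35 0.1 0 0 0 100;-0.06 0.35 0.1 0 0 0 100;-0.06 0.35 0 0 0 0 100;-0.06 0.35 0 0 0 0 100;-0.06 0.33 0 0 0 0 100;0 0 0 0 0 0 100;0 0 0 0 0 0 100;0 0 0 0 0 0 100")

```text
time_s: 6.67
eef_pos: [531.5, 27.6, 201.8]
ee_rot: [0.0, 0.973, -0.229, 0.0]
force: [0.6, 0.3, 0.0]
grip_width: 1.0
grip_force: 0.0
```

Run:
```python
from h import *
import pickle
st=sense(); p=capture("wrist"); pickle.dump((st,p),open("w5.pkl","wb"))
print(st["eef_pos"],st["ee_rot"],st["time_s"],boxes_of(p,"screw_head")[:1],boxes_of(p,"cutout")[:1])
cv2.imwrite("pics/w5.png",cv2.resize(p["pixels"],(800,500),interpolation=cv2.INTER_CUBIC))
```

```text
[531.53041297  27.60852524 201.75970994] [ 1.24218884e-04  9.73380201e-01 -2.29196076e-01  3.58177925e-04] 6.6667 [] [{'position': [266.7, 139.2], 'confidence': 0.97}]
```

View pics/w5.png

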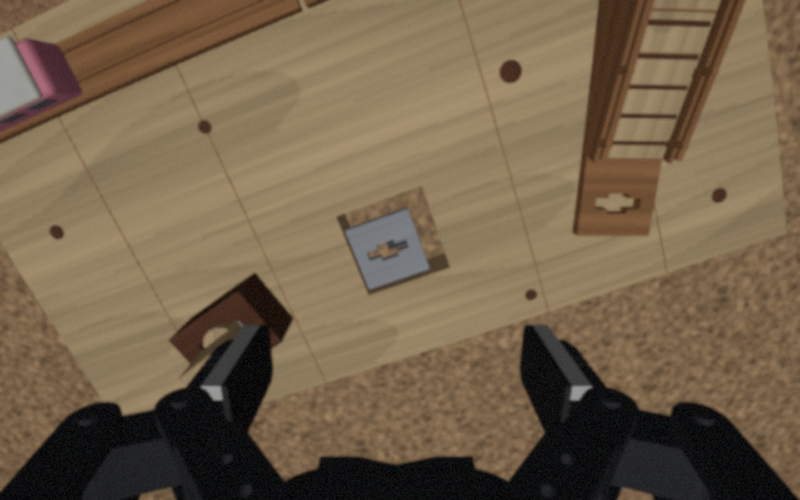

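The picture (1.25x) shows the cut-out with corners (338,214), (422,187), (448,268) and (369,293). The plate sits towards the lower left, and its keyhole is centred near (388,249) and runs along board y. The screw block is near (230,320), partly behind a finger. I'll segment the plate keyhole.

Run:
```python
from h import *
import pickle
st,p=pickle.load(open("w5.pkl","rb")); c=cam(p,st); im=p["pixels"].astype(int)
k=4; roi=im[140:245,260:370].astype(np.uint8)
roi=cv2.resize(roi,None,fx=k,fy=k,interpolation=cv2.INTER_CUBIC).astype(int)
m=((roi[...,0]-roi[...,2])>5)&(roi.sum(2)>330)
n,l,s,_=cv2.connectedComponentsWithStats(m.astype(np.uint8))
i=1+np.argmax(s[1:,4]); m=(l==i).astype(np.uint8)
cs,hi=cv2.findContours(m,cv2.RETR_CCOMP,cv2.CHAIN_APPROX_NONE)
o=lambda q:(np.array(q,float)+.5)/k-.5+[260,140]
for j,q in enumerate(cs):
    if cv2.contourArea(q)<60*k: continue
    W=toplane(c,o(q.reshape(-1,2)),39.5)
    r=cv2.minAreaRect(W[:,:2].astype(np.float32))
    print(hi[0][j][3],"rect",r)
print("cut corners",co:=toplane(c,np.array([(338,214),(422,187),(448,268),(369,293)])/1.25,40),co.mean(0))
bc=np.array([584.1,27.8])
for y in(-6,-6.5): print("cut from board",bc-70*np.array([np.cos(np.radians(y)),np.sin(np.radians(y))]))
```

```text
-1 rect ((512.1895141601562, 45.160499572753906), (50.319679260253906, 50.54811096191406), 83.4315185546875)
0 rect ((512.0992431640625, 44.980926513671875), (35.11819839477539, 17.445636749267578), 75.3896255493164)
cut corners [[554.64706954  66.0728938   40.        ]
 [544.60652875  -0.56165924  40.        ]
 [476.87428856   8.76754923  40.        ]
 [485.89484275  75.13679749  40.        ]] [515.5056824   37.35389532  40.        ]
cut from board [514.48346732  35.11699243]
cut from board [514.5499701   35.72422496]
```

drive_tool(commands="0.06 -0.33 0 0 0 0 100;0.06 -0.35 0 0 0 0 100;0.06 -0.35 0 0 0 0 100;0.06 -0.35 0 0 0 0 100;0.06 -0.35 0 0 0 0 100;0.047 -0.295 0 0 0 0 100;0 0 -0.35 0 0 0 100;0 0 -0.35 0 0 0 100;0 0 -0.35 0 0 0 100;0 0 -0.35 0 0 0 100;0 0 -0.17 0 0 0 100;0 0 0 0 0 0 80;0 0 0 0 0 0 60;0 0 0 0 0 0 50;0 0 0 0 0 0 50;0 0 0 0 0 0 50", force=50)

```text
time_s: 8.15
eef_pos: [566.9, -175.1, 46.2]
ee_rot: [0.001, 0.973, -0.229, 0.002]
force: [-0.8, -1.9, 3.6]
grip_width: 0.635
grip_force: 53.8
```

drive_tool(commands="0 0 0.15 0 0 0 50;0 0 0.25 0 0 0 50;0 0 0.2 0 0 0 50;0 0.28 0 0 0 0 50;0 0.28 0 0 0 0 50;0 0.28 0 0 0 0.064 50;0.1 0.28 0 0 0 0.08 50;0.1 0.28 0 0 0 0.08 50;0.1 0.28 0 0 0 0.08 50;0.1 0.2 0 0 0 0.08 50;0.126 0.2015 0 0 0 0.06 50;0 0 0 0 0 0 50;0 0 0 0 0 0 50;0 0 0 0 0 0 50", force=50)

```text
time_s: 9.32
eef_pos: [618.4, 33.4, 104.5]
ee_rot: [0.0, 0.998, -0.057, -0.0]
force: [-0.4, -0.8, -3.3]
grip_width: 0.635
grip_force: 54.0
```

Run:
```python
from h import *
s=sense(); q=q2R(s["ee_rot"]); print(s["eef_pos"],"yaw",np.degrees(np.arctan2(q[1,0],q[0,0])),np.round(q[:,2],4),s["grip_width"],s["force"],s["wrist_torque"])
```

```text
[618.37109748  33.35764946 104.49380513] yaw -6.5510277200065685 [-2.e-04 -3.e-04 -1.e+00] 0.6345305907295036 [-0.42608435 -0.79178356 -3.28707544] [-0.04000504 -0.07114853 -0.00886495]
```

drive_tool(commands="0.011 -0.003 -0.2 0 0 0 50;0 0 -0.2 0 0 0 50;0 0 -0.12 0 0 0 50;0 0 -0.04 0 0 0 50;0 0 -0.018 0 0 0 50;0 0 0 0 0 0 50;0 0 0 0 0 0 50")

```text
time_s: 9.9
eef_pos: [620.3, 33.2, 47.7]
ee_rot: [0.0, 0.998, -0.057, 0.001]
force: [-0.4, -0.0, -3.4]
grip_width: 0.639
grip_force: 54.0
```

drive_tool(commands="-0.007 0 -0.015 0 0 0 50;0 0 0 0 0 0 50;0 0 0 0 0 0 50")

```text
time_s: 10.15
eef_pos: [619.8, 33.3, 46.2]
ee_rot: [0.0, 0.998, -0.057, 0.001]
force: [0.2, -1.4, 3.9]
grip_width: 0.637
grip_force: 54.7
```

drive_tool(commands="0 0 0 0 0 0 75;0 0 0 0 0 0 90;0 0 0 0 0 0 100;0 0 0 0 0 0 100;0 0 0.2 0 0 0 100;0 0 0.35 0 0 0 100;0 0 0.35 0 0 0 100;0 0 0.35 0 0 0 100;-0.2 0.2 0.3 0 0 0 100;-0.35 0.1 0.15 0 0 0 100;-0.35 0.1 0 0 0 0 100;0 0 0 0 0 0 100;0 0 0 0 0 0 100;0 0 0 0 0 0 100")

```text
time_s: 11.32
eef_pos: [529.6, 73.3, 215.4]
ee_rot: [0.0, 0.998, -0.057, 0.0]
force: [-0.8, 0.3, -0.3]
grip_width: 1.001
grip_force: 0.0
```

```bash
cat >> h.py <<'E'
def shot(name,file,crop=None,k=1):
    import pickle
    st=sense(); p=capture(name); pickle.dump((st,p),open(file+".pkl","wb"))
    im=p["pixels"]
    if crop: im=im[crop[1]:crop[3],crop[0]:crop[2]]
    cv2.imwrite(f"pics/{file}.png",cv2.resize(im,None,fx=k,fy=k,interpolation=cv2.INTER_CUBIC))
    return st,p,cam(p,st)
E
python3 - <<'E'
from h import *
st,p,c=shot("wrist","w6",k=1.25)
print(st["eef_pos"],st["ee_rot"],st["time_s"])
print("exp",proj(c,[512.1,45,50])*1.25)
E
```

```text
[529.60814571  73.25480326 215.36113539] [ 5.20226458e-05  9.98379724e-01 -5.69006103e-02  4.94995887e-04] 11.3167
exp [[434.44620147 235.1732952 ]]
```

View pics/w6.png

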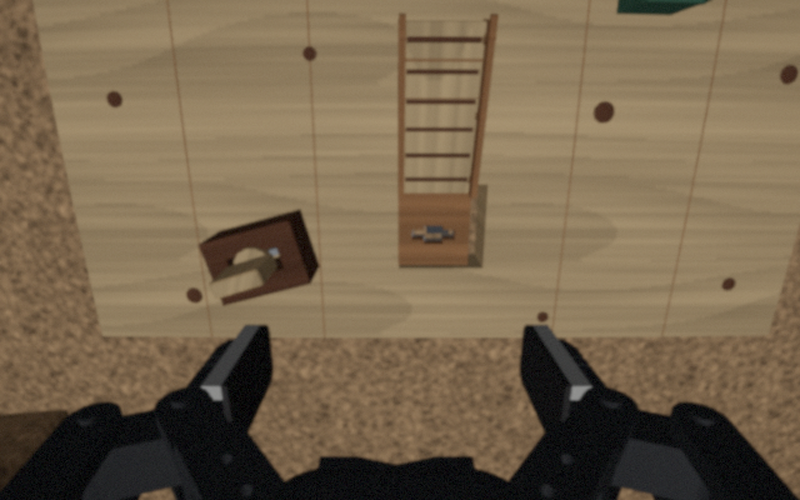

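The picture (1.25x) shows the ramp straight over the cut-out, with its keyhole at (432,234) and steel visible through it. The screw stands in its block near (250,265), turned about 18° to the tool. I'll turn the tool over the screw for a closer measurement.

drive_tool(commands="-0.01 0.0685 0 0 0 0.158 100;-0.01 0.0685 0 0 0 0.158 100;-0.01 0.0685 0 0 0 0.158 100;-0.01 0.0685 0 0 0 0.158 100;-0.01 0.0685 0 0 0 0.158 100;-0.01 0.0685 0 0 0 0.158 100;-0.01 0.0685 0 0 0 0.158 100;-0.01 0.0685 0 0 0 0.158 100;-0.01 0.0685 0 0 0 0.158 100;-0.01 0.0685 0 0 0 0.158 100;-0.01 0.0685 0 0 0 0.158 100;-0.01 0.0685 0 0 0 0.158 100;-0.01 0.0685 0 0 0 0.158 100;-0.01 0.0685 0 0 0 0.158 100;-0.01 0.0685 0 0 0 0.158 100;0 0 0 0 0 0 100;0 0 0 0 0 0 100;0 0 0 0 0 0 100")

```text
time_s: 12.87
eef_pos: [514.6, 175.7, 214.8]
ee_rot: [-0.0, 0.643, 0.765, -0.0]
force: [-0.1, 0.1, -0.3]
grip_width: 1.0
grip_force: 0.0
```

Run:
```python
from h import *
import pickle
st,p=pickle.load(open("w6.pkl","rb")); c=cam(p,st)
def px(x,y): return np.array([x,y])/1.25
# ramp keyhole: segment non-brown inside tab
k=4; x0,y0=322,158; roi=cv2.resize(p["pixels"][158:212,322:372],None,fx=k,fy=k,interpolation=cv2.INTER_CUBIC).astype(int)
tab=((roi[...,2]-roi[...,0])>35).astype(np.uint8)
cs,hi=cv2.findContours(tab,cv2.RETR_CCOMP,cv2.CHAIN_APPROX_NONE)
for j,q in enumerate(cs):
    if hi[0][j][3]>=0 and cv2.contourArea(q)>200:
        uv=(q.reshape(-1,2)+.5)/k-.5+[x0,y0]; W=toplane(c,uv,50)
        print("hole rect",cv2.minAreaRect(W[:,:2].astype(np.float32)))
tl=toplane(c,[px(399,266),px(469,266),px(399,194),px(474,194)],50);print("tab",tl)
st,p,c=shot("wrist","w7",crop=(170,60,490,300),k=2.5)
print(st["eef_pos"],st["ee_rot"],st["time_s"])
print("exp screw top px in crop",(proj(c,[[513.7,176,120],[513.7,176,85]])-[170,60])*2.5)
```

```text
hole rect ((513.5427856445312, 46.660911560058594), (34.166927337646484, 14.254237174987793), 83.47374725341797)
tab [[489.71904218  75.60725938  50.        ]
 [483.27259176  19.57173888  50.        ]
 [547.73927648  69.07362722  50.        ]
 [541.23893835  11.98593797  50.        ]]
[514.55753838 175.71142405 214.77715806] [-5.72956426e-05  6.43462344e-01  7.65477746e-01 -1.67677343e-04] 12.8667
exp screw top px in crop [[363.70000878 335.68445595]
 [364.00356364 307.21978372]]
```

View pics/w7.png

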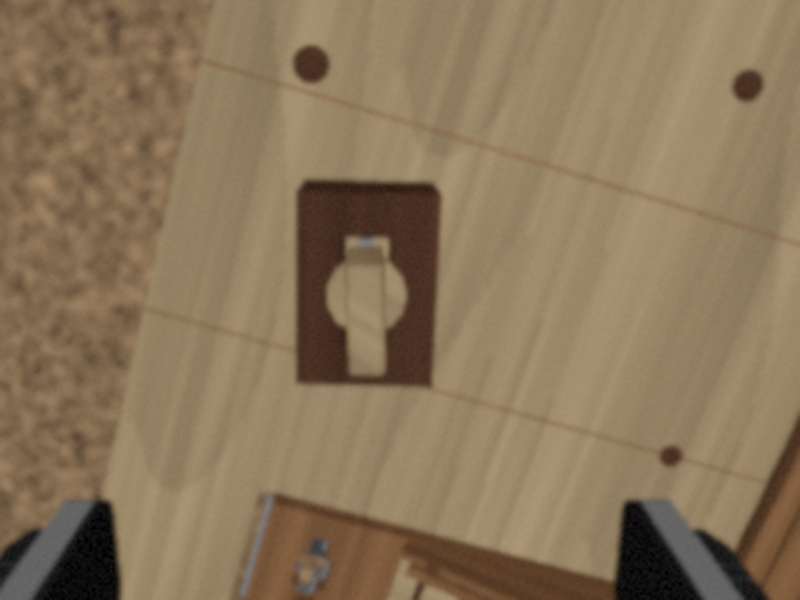

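The crop shows the block upright in the picture, so the tool is aligned with the screw. The collar centre is near (367,293), and the grip bar top runs from about (366,258) to (366,375).

Run:
```python
from h import *
import pickle
st,p=pickle.load(open("w7.pkl","rb")); c=cam(p,st)
f=lambda x,y:np.array([x,y])/2.5+[170,60]
print("collar",toplane(c,[f(367,293)],85),"bar",toplane(c,[f(347,375),f(386,375),f(366,316)],120))
b=toplane(c,[f(298,185),f(298,383),f(440,188),f(432,384)],80);print("block",b,b.mean(0))
for i,j in((0,1),(2,3)): d=b[i]-b[j]; print(np.degrees(np.arctan2(d[1],d[0])))
q=q2R(st["ee_rot"]);print("yaw",np.degrees(np.arctan2(q[1,0],q[0,0])))
st,p=pickle.load(open("w6.pkl","rb")); c=cam(p,st)
im=p["pixels"].astype(int)
sub=cv2.resize(p["pixels"][178:198,326:366],None,fx=2,fy=2,interpolation=cv2.INTER_CUBIC).astype(int)
for r in sub: print("".join("#" if v[2]-v[0]>40 and v.sum()<330 else "s" if v[0]-v[2]>2 and v.sum()>230 else "." if v.sum()<230 else "o" for v in r))
P=lambda hx,hy,z:[hx,hy,z]
a=np.radians(-6.55);Rm=np.array([[np.cos(a),-np.sin(a)],[np.sin(a),np.cos(a)]])
for name,(o,z,s,l,w) in {"tab":((513.54,46.66),50,15,34,8),"plate":((512.1,45.0),39.5,14,33,7)}.items():
    pts=[[s/2,s/2],[s/2,-s/2],[-s/2,s/2],[-s/2,-s/2],[0,l/2],[0,-l/2]]
    W=[np.r_[np.array(o)+Rm@q,z] for q in np.array(pts)]
    print(name,np.round((proj(c,W)-[326,178])*2,1).tolist())
```

```text
collar [[513.85546237 181.20248371  85.        ]] bar [[510.72295013 162.39129762 120.        ]
 [522.80996096 164.49413983 120.        ]
 [513.32009045 182.35007845 120.        ]]
block [[484.41630488 213.23420102  80.        ]
 [495.04380022 142.45626829  80.        ]
 [532.28043932 220.53527262  80.        ]
 [543.30493193 150.45948428  80.        ]] [513.76136909 181.67130655  80.        ]
98.5393200918459
98.94063008790862
yaw 99.89902971166642
################################################################################
################################################################################
################################################################################
################################################################################
####################################oo##oo##ooo##ooo############################
##############################o........................o########################
###########################oooo.........................########################
###########################oooo..........................######################
[... 2067 characters left out ...]
########################################
################################################################################
################################################################################
################################################################################
################################################################################
################################################################################
################################################################################
tab [[24.5, 3.0], [55.2, 3.0], [24.0, 32.5], [54.3, 32.5], [4.9, 17.8], [74.0, 17.9]]
plate [[27.8, 1.3], [55.6, 1.3], [27.3, 28.1], [54.7, 28.1], [8.8, 14.8], [73.9, 14.8]]
```

drive_tool(commands="-0.008 0.059 -0.2 0 0 -0.016 100;0 0 -0.35 0 0 0 100;0 0 -0.35 0 0 0 100;0 0 -0.3 0 0 0 100;0 0 -0.17 0 0 0 100;0 0 0 0 0 0 60;0 0 0 0 0 0 30;0 0 0 0 0 0 5;0 0 0 0 0 0 5;0 0 0 0 0 0 5;0 0 0 0 0 0 5;0 0 0 0 0 0 5;0 0 0 0 0 0 5", force=30)

```text
time_s: 14.0
eef_pos: [513.7, 182.2, 79.0]
ee_rot: [0.001, 0.647, 0.763, 0.001]
force: [-2.1, 0.1, 6.4]
grip_width: 0.129
grip_force: 33.2
```

drive_tool(commands="0 0 0.1 0 0 0 5;0 0 0.2 0 0 0 5;0 0 0.22 0 0 0 5;0 0 0 0 0 0 5;0 -0.25 0 0 0 -0.059 5;0 -0.3 0 0 0 -0.059 5;0 -0.3 0 0 0 -0.059 5;0 -0.3 0 0 0 -0.059 5;-0.011 -0.21 0 0 0 -0.059 5;0 0 0 0 0 -0.059 5;0 0 0 0 0 0 5;0 0 0 0 0 0 5;0 0 0 0 0 0 5", force=50)

```text
time_s: 15.08
eef_pos: [512.0, 46.6, 130.1]
ee_rot: [-0.0, 0.745, 0.667, -0.0]
force: [0.7, -0.1, 0.4]
grip_width: 0.132
grip_force: 51.8
```

```bash
cat >> h.py <<'E'
def rep():
    s=sense(); q=q2R(s["ee_rot"]); print(np.round(s["eef_pos"],2),"yaw",round(np.degrees(np.arctan2(q[1,0],q[0,0])),2),"z",np.round(q[:,2],4),"F",np.round(s["force"],1),"T",np.round(s["wrist_torque"],3),round(s["grip_width"],3),s["time_s"])
E
python3 -c "
from h import *
rep()
st,p,c=shot('wrist','w8')
for n in ('screw','screw_head','ramp_hole','cutout'): print(n,boxes_of(p,n)[:1])
"
```

```text
[512.03  46.61 130.06] yaw 83.6 z [-2.e-04  1.e-04 -1.e+00] F [ 0.7 -0.1  0.4] T [ 0.043 -0.003  0.016] 0.132 15.0833
screw [{'position': [314.6, 266.3], 'confidence': 0.94}]
screw_head [{'position': [317.3, 267.7], 'confidence': 0.91}]
ramp_hole [{'position': [437.7, 208.7], 'confidence': 0.79}]
cutout [{'position': [435.3, 124.5], 'confidence': 0.77}]
```

drive_tool(commands="0.005 -0.004 -0.2 0 0 -0.003 5;0 0 -0.18 0 0 0 5;0 0 -0.05 0 0 0 5;0 0 0 0 0 0 5;0 0 -0.03 0 0 0 5;0 0 -0.03 0 0 0 5;0 0 0 0 0 0 5")

```text
time_s: 15.92
eef_pos: [512.8, 45.7, 81.3]
ee_rot: [0.0, 0.747, 0.665, 0.0]
force: [0.8, -0.1, -1.5]
grip_width: 0.127
grip_force: 51.8
```

```bash
python3 -c "
from h import *
rep()"
```

```text
[512.77  45.7   81.31] yaw 83.35 z [ 5.e-04 -1.e-04 -1.e+00] F [ 0.8 -0.1 -1.5] T [ 0.008  0.001 -0.008] 0.127 15.9167
```

drive_tool(commands="0 0 -0.02 0 0 0 5;0 0 -0.02 0 0 0 5;0 0 -0.02 0 0 0 5;0 0 0 0 0 0 5")

```text
time_s: 16.25
eef_pos: [512.4, 45.7, 74.8]
ee_rot: [-0.0, 0.747, 0.665, -0.0]
force: [-0.6, 0.1, -1.1]
grip_width: 0.132
grip_force: 51.8
```

drive_tool(commands="0 0 -0.02 0 0 0 5;0 0 -0.02 0 0 0 5;0 0 0 0 0 0 5")

```text
time_s: 16.5
eef_pos: [512.4, 45.7, 70.7]
ee_rot: [-0.0, 0.747, 0.665, -0.0]
force: [0.0, 0.3, -1.4]
grip_width: 0.128
grip_force: 51.8
```

drive_tool(commands="0 0 -0.02 0 0 0 5;0 0 -0.02 0 0 0 5;0 0 0 0 0 0 5")

```text
time_s: 16.75
eef_pos: [512.4, 45.7, 66.7]
ee_rot: [-0.0, 0.747, 0.665, -0.0]
force: [-0.7, -0.1, -1.1]
grip_width: 0.128
grip_force: 51.8
```

drive_tool(commands="0 0 -0.015 0 0 0 5;0 0 -0.01 0 0 0 5;0 0 0 0 0 0 5")

```text
time_s: 17.0
eef_pos: [512.5, 45.7, 64.4]
ee_rot: [-0.0, 0.747, 0.665, -0.0]
force: [-0.4, 0.3, -0.3]
grip_width: 0.129
grip_force: 51.8
```

drive_tool(commands="0 0 -0.01 0 0 0 5;0 0 -0.01 0 0 0 5;0 0 0 0 0 0 5")

```text
time_s: 17.25
eef_pos: [512.5, 45.7, 62.4]
ee_rot: [-0.0, 0.747, 0.665, -0.0]
force: [0.4, -0.4, -0.7]
grip_width: 0.135
grip_force: 51.8
```

drive_tool(commands="0 0 -0.01 0 0 0 5;0 0 0 0 0 0 5;0 0 0 0 0 0 5")

```text
time_s: 17.5
eef_pos: [512.6, 45.7, 61.6]
ee_rot: [-0.0, 0.747, 0.665, 0.0]
force: [-0.4, 1.2, -1.6]
grip_width: 0.129
grip_force: 51.8
```

drive_tool(commands="0 0 -0.015 0 0 0 5;0 0 -0.015 0 0 0 5;0 0 -0.01 0 0 0 5;0 0 0 0 0 0 5")

```text
time_s: 17.83
eef_pos: [512.5, 45.7, 57.3]
ee_rot: [-0.0, 0.747, 0.665, -0.0]
force: [-0.0, 1.2, 0.5]
grip_width: 0.126
grip_force: 51.8
```

drive_tool(commands="0 0 -0.015 0 0 0 5;0 0 -0.015 0 0 0 5;0 0 -0.01 0 0 0 5;0 0 0 0 0 0 5")

```text
time_s: 18.17
eef_pos: [512.5, 45.7, 53.4]
ee_rot: [-0.0, 0.747, 0.665, -0.0]
force: [-0.1, 0.7, -0.6]
grip_width: 0.126
grip_force: 51.8
```

drive_tool(commands="0 0 -0.01 0 0 0 5;0 0 -0.01 0 0 0 5;0 0 -0.01 0 0 0 5;0 0 0 0 0 0 5")

```text
time_s: 18.5
eef_pos: [512.5, 45.7, 50.4]
ee_rot: [-0.0, 0.747, 0.665, -0.0]
force: [0.1, -0.3, -0.5]
grip_width: 0.13
grip_force: 51.8
```

drive_tool(commands="0 0 -0.01 0 0 0 5;0 0 0 0 0 0 5")

```text
time_s: 18.67
eef_pos: [512.6, 45.7, 49.5]
ee_rot: [-0.0, 0.747, 0.665, -0.0]
force: [-0.4, 0.1, -0.6]
grip_width: 0.126
grip_force: 51.8
```

drive_tool(commands="0 0 -0.008 0 0 0 5;0 0 0 0 0 0 5")

```text
time_s: 18.83
eef_pos: [512.7, 45.7, 49.1]
ee_rot: [0.0, 0.747, 0.665, 0.0]
force: [-0.1, 0.3, 2.3]
grip_width: 0.122
grip_force: 52.1
```

Contact came at the expected height, 49 mm TCP: the collar is on the tab. Now the quarter turn.

drive_tool(commands="0 0 0 0 0 -0.1 5;0 0 0 0 0 -0.1 5;0 0 0 0 0 -0.15 5;0 0 0 0 0 -0.15 5;0 0 0 0 0 0 5")

```text
time_s: 19.25
eef_pos: [513.0, 45.6, 49.1]
ee_rot: [0.0, 0.863, 0.505, 0.0]
force: [0.3, 0.9, 2.9]
grip_width: 0.132
grip_force: 52.1
```

```bash
python3 -c "
from h import *
rep()"
```

```text
[512.99  45.62  49.06] yaw 60.6 z [ 1.e-03 -2.e-04 -1.e+00] F [0.3 0.9 2.9] T [-0.017 -0.036 -0.02 ] 0.132 19.25
```

drive_tool(commands="0 0 0 0 0 -0.15 5;0 0 0 0 0 -0.15 5;0 0 0 0 0 -0.15 5;0 0 0 0 0 -0.15 5;0 0 0 0 0 -0.15 5;0 0 0 0 0 -0.15 5;0 0 0 0 0 -0.15 5;0 0 0 0 0 -0.15 5;0 0 0 0 0 -0.15 5;0 0 0 0 0 -0.142 5;0 0 0 0 0 0 5;0 0 0 0 0 0 5")

```text
time_s: 20.25
eef_pos: [512.9, 45.6, 49.1]
ee_rot: [0.0, 0.999, -0.052, 0.0]
force: [0.5, -0.5, 3.0]
grip_width: 0.131
grip_force: 52.3
```

```bash
python3 -c "
from h import *
rep()"
```

```text
[512.9   45.61  49.05] yaw -5.97 z [ 8.e-04 -1.e-04 -1.e+00] F [ 0.5 -0.5  3. ] T [-0.172 -0.081  0.021] 0.131 20.25
```

drive_tool(commands="0 0 0 0 0 0 20;0 0 0 0 0 0 35;0 0 0 0 0 0 50;0 0 0 0 0 0 50;0 0 0.1 0 0 0 50;0 0 0.3 0 0 0 50;0 0 0.4 0 0 0 50;0 0 0.4 0 0 0 70;0 0.1 0.35 0 0 0 100;0 0.1 0.1 0 0 0 100;0 0 0 0 0 0 100;0 0 0 0 0 0 100;0 0 0 0 0 0 100")

```text
time_s: 21.33
eef_pos: [511.8, 65.5, 212.1]
ee_rot: [0.0, 0.998, -0.055, -0.002]
force: [-0.3, 0.2, 0.3]
grip_width: 1.0
grip_force: 0.0
```

Run:
```python
from h import *
rep()
st,p,c=shot("wrist","w9")
im=p["pixels"]
for P,n in (([512.5,45.5,52.5],"collar"),([512.5,45.5,90],"bar top")): print(n,np.round(proj(c,P)))
u=proj(c,[512.5,45.5,70])[0]; x,y=int(u[0])-36,int(u[1])-32
g=im[y:y+64,x:x+72].astype(int)
light=(g.sum(2)>330)
for r in light[::2]: print("".join("#" if v else "." for v in r))
t=capture("top")
for n in ("tram","bridge","ramp","screw"): print(n,[(np.round(b["position"]).tolist(),round(b["confidence"],2)) for b in boxes_of(t,n)[:2]])
t0=cv2.imread("pics/top0.png").astype(int); d=np.abs(t["pixels"].astype(int)-t0).sum(2)
print("diff tram",d[100:140,155:225].mean(),"bridge",d[115:165,365:400].mean(),"ref",d[150:200,150:250].mean())
```

```text
[511.83  65.52 212.09] yaw -6.28 z [-3.2e-03  2.0e-04 -1.0e+00] F [-0.3  0.2  0.3] T [-0.019  0.034  0.029] 1.0 21.3333
collar [[338. 172.]]
bar top [[340. 182.]]
#######.................................................................
#######.................................................................
#######.................................................................
######..................................................................
######..................................................................
######..................................................................
######..................................................................
######..................................................................
######..................................................................
######..................................................................
######....................###....########...............................
######..................#####..#############.###........................
######.................######..###################...........
[... 889 characters left out ...]
######.........................############............................
#######.........................###########.............................
#######.........................###########.............................
###########################################....#########################
########################################################################
########################################################################
########################################################################
tram [([190.0, 120.0], 0.78)]
bridge [([383.0, 141.0], 0.95), ([334.0, 187.0], 0.68)]
ramp [([297.0, 181.0], 0.69)]
screw []
diff tram 6.8289285714285715 bridge 8.393142857142857 ref 23.0706
```

```bash
python3 -c "
from h import *
print(finish_job())"
```

```text
the job is handed in; nothing more can be done
None
```

The ramp is bolted to the board: the screw went down through both keyholes without forcing until its collar met the tab, I gave it the quarter turn (no pull test), the tram and footbridge have not moved, and I let go of everything and handed the job in at about 21 s.

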